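# Seat the filter cap in the analyser's drawer

### The job

Pull the analyser's filter drawer open to its stop by its handle. Then turn the knurled cap in it until its hidden keyways drop over the lugs, press it fully home against its spring, and finish while still holding it pressed home in the gripper with the drawer open. Do not knock over or push aside the other things on the bench or on the analyser.

Things in the scene. Friction and masses are not known exactly. Their poses are not given: they have to be found in the camera images.
- case_front (a point): White bench-top analyser, fixed, 280 deep x 300 wide, case top 107 mm high, console on its rear part up to 160 mm high. This point: middle of its front top edge, in the plane of the shut drawer's front face. x points from the front to the rear, y along the front, z up. The drawer comes out towards -x of this frame.
- drawer (a joint): The only drawer: 0 m shut, 0.175 m at its stop. About 1.5 N of friction; stays where left. Inside 228 mm wide, 210 long; its underside runs 16 mm above the bench, its floor is 6 mm thick, its side walls reach 50 mm above the bench, its front panel (292 wide, 15 thick) 94 mm above the bench.
- drawer_handle (a point): Middle of the drawer's aluminium bar handle, 80 mm above the bench: a level square bar 12 x 12 mm, 100 mm long across the front, centre 45 mm in front of the panel (39 mm gap behind it), its top 21 mm below the case top. Two arms carry it, 50 to 60 mm either side of this point. Axes as case_front's; moves with the drawer.
- seat (a point): Centre of the round seat on the drawer's hub, where the cap's underside rests when fully home: 40 mm above the bench, 18 mm above the drawer's floor, 75 mm behind the inside of the front panel, midway across. Axes as case_front's; moves with the drawer; at the drawer's stop it is 85 mm clear in front of the case.
- filter_cap: Knurled aluminium cap, 50 mm across (51 over the knurl), 36 high, closed on top, about 0.12 kg, loose on the hub's 24 mm spigot, which is inside it. Origin: centre of its underside; z up; x axis unmarked. Starts level in the shut drawer, resting on three hidden lugs, underside 10 mm above the seat. Grip it across any diameter; fingertips may reach down to its underside.
- cap_top (a point): Centre of the cap's top. Inside the cap are 3 keyways, 120 degrees apart; the lugs' heading is hidden and differs each start. Turned 20 to 80 degrees clockwise from above (or 40 to 100 the other way) the keyways meet the lugs, about 8 degrees to spare. Then it sinks 4 mm freely and 6 mm on a spring (3 to 8 N) to a hard stop at the seat. Let go, it springs back to 6 mm above the seat.
- sample_jar: Bystander: small lidded jar, 42 mm across, 45 mm high, on the case top in front of the console, near its +y end. Origin: centre of its underside.
- cuvette_block: Bystander: flat white block 50 x 22 x 20 mm with four dark wells, lying in the drawer by its +y wall, 95 to 115 mm from the cap's axis. It rides with the drawer. Origin: centre of its underside.
- reagent_bottle: Bystander: white bottle with a cap, 52 mm across, 110 mm high, on the bench. Origin: centre of its underside.
- buffer_bottle: Bystander: white bottle with a cap, 44 mm across, 85 mm high, on the bench. Origin: centre of its underside.
- tip_box: Bystander: box of pipette tips, 85 x 120 mm, 47 mm high, on the bench. Origin: centre of its underside.
- marker: Bystander: marker pen 120 x 13 x 13 mm lying on the bench. Origin: centre of its underside.

How it is judged:
By the outcome, as a careful person would: the job done as asked, in the order asked, and still so for the second after the job is handed in, while the arm keeps its last pose, push and grip.
It also fails if it takes over 54 s, if anything falls off the work surface, if the arm or the gripper's body presses on something with over 40 N, if the wrist force passes 120 N, or if a joint passes its speed limit or range.

### The arm

A 7-joint arm with a two-finger parallel gripper is mounted at the origin on the work surface. World frame = base frame: x ahead of the robot, y to its left, z up, the work surface at z = 0. Lengths are in m, angles in rad, forces in N, time in s.
With the tool pointing down it reaches from about 0.4 to 0.85 m from the base axis. Payload 4.5 kg.
Tool frame: the origin (TCP) lies at the very end of the fingers, on their centre line; the grasp point (between the pads) lies 19 mm behind it (r.grip_depth is the z of the grasp point in the tool frame, in m); z points along the fingers, y is the line along which they close (so a half turn about z gives the same grasp; the last joint's range is limited). The gripper opens to 88 mm and grips with 3 to 60 N. Pads are 18 mm wide; open, the fingers measure 123 mm over their backs; the gripper's body (75 mm by 187 mm) begins 45 mm behind the grasp point.
Start: joints at [-1.254, 0.689, -0.195, 1.565, 0.157, 0.902, -0.215], TCP at [0.174, 0.6, 0.239] pointing down, gripper open.
Joint ranges: [-3.01, 3.01], [-0.46, 2.08], [-1.47, 1.51], [0.13, 2.56], [-1, 4.14], [0.04, 2.09], [-2.66, 2.66]. Speed limits (rad/s): [2.57, 2.57, 3.14, 3.14, 3.14, 3.14, 3.14].

### API

Orientations are given as a unit quaternion [x, y, z, w].
In Python, from plant import r gives the robot as it stands.
- The arm moves only by the tool tcp_steps, called after "Request:" in YAML: its name, and indented under it one key for each argument. Schema: {"type":"object","properties":{"ticks":{"type":"array","items":{"type":"array","prefixItems":[{"type":"number"},{"type":"array","items":{"type":"number"},"minItems":3,"maxItems":3},{"type":"array","items":{"type":"number"},"minItems":3,"maxItems":3}],"minItems":3,"maxItems":3},"minItems":1,"maxItems":10},"grip_n":{"type":"number"},"only":{"type":"string"},"quiet":{"type":"boolean"},"lines":{"type":"string"}},"required":["ticks"],"additionalProperties":false}. ticks is a list of rows, 1 to 10 of them, each written [opening, [dx, dy, dz], [rx, ry, rz]]: the opening from 0.0 (shut) to 1.0 (fully open), then dx, dy, dz in a scale on which 1.0 is 0.4 m, then a rotation vector rx, ry, rz in a scale on which 1.0 is pi rad; each row is the pose to reach, as a shift and turn from the pose commanded when the call began, along the tool's axes at that moment; what a row does not reach only later rows make up. A row lasts 1/10 s, in which the tool goes at most 0.05 m and 0.15 rad, less where a joint would pass 70% of its speed; a pose out of reach is approached as far as the arm can. The fingers move at their own pace and stop on an object; grip_n is the grip in N (left out, the last holds). Time passes only in rows, so rows that do not move let the fingers close. The tool returns the time, the measured TCP pose, the force, the opening and the grip force at its end. only (a regular expression) keeps the lines of the reply that match it, lines (a string "A,B") keeps lines A to B, and quiet returns only ok. Shift and turn numbers lie between -1 and 1, and a call with a number outside is refused. Input that does not fit is refused with a message, and nothing moves.
- r.get_state(): the state, without advancing time (a new reading comes with each control period).
- r.snapshot(name): name is "side" or "top"; returns the picture (420x560x3 uint8, red, green, blue); there is no depth.
- r.camera_params(name): a dict with "fx", "fy", "cx", "cy" (pixels), "k1" (the pictures are not rectified: a ray, as slopes to the right and down, at radius r is drawn at 1 + k1 r^2 times it, then the intrinsics apply), "rvec" (rotation vector, rad) and "tvec" (3), from world to camera coordinates, as OpenCV has them. Camera axes: x right, y down, z forward; pixel columns grow to the right and rows downward; lengths in m; the calibration is good to about 2 mm. A picture is of the moment at which its call begins. camera_params takes no time and is no camera call.
- r.finish_job(): hands the job in; it is judged then, once.
The state is a dict: "clock": time; "q": joint angles; "qd": joint speeds; "joint_torque": joint torques, N m; "tool_pos": TCP position; "eef_rot": TCP orientation; "contact_force": force on the tool from outside, world axes, zero at the start; "moment": the same for the moment, N m; "opening": opening from 0.0 (shut) to 1.0 (fully open); "finger_force": force on a finger pad.
Only numpy, scipy, OpenCV 4.12 (cv2) and the standard library are available. Lean on these libraries where they do the work, as an engineer would, in place of code of your own. Each camera call takes 0.05 s, during which the arm holds its last target. There are 200 camera calls.

## Working session

There is one attempt and no reset: what is moved stays moved. The work goes in short steps, Python scripts to look and compute and a tool call to move; the robot and the scene stay as the last step left them, time stands still between calls to the robot, and variables do not carry over. Pictures are saved under pics/ and viewed, at most 10 in all, crops included, and the job is handed in when it is done.

```bash
ls; mkdir -p pics
```

Run:
```python
from plant import r
import cv2
for n in("side","top"):
    im=r.snapshot(n); cv2.imwrite(f"pics/{n}0.png",im[...,::-1]); print(n,r.camera_params(n))
s=r.get_state(); print(s["clock"],s["tool_pos"],s["eef_rot"],s["contact_force"],s["opening"],r.grip_depth)
```

```text
pics
plant.py
side {'fx': 544.9759826878001, 'fy': 544.9759826878001, 'cx': 281.889427922237, 'cy': 209.1573568815344, 'k1': 0.004653790577454891, 'rvec': array([ 2.46067756, -0.30598266,  0.10261096]), 'tvec': array([-0.60605413,  0.15758396,  1.42713274])}
top {'fx': 390.38685513043987, 'fy': 390.38685513043987, 'cx': 283.89285716021897, 'cy': 208.79753126872902, 'k1': -0.020777198481857974, 'rvec': array([ 2.10721527, -2.1580267 ,  0.22425569]), 'tvec': array([-0.01747902,  0.61733356,  0.83643599])}
0.1 [0.17431124 0.59962791 0.23800567] [ 1.40907113e-01  9.90022492e-01 -8.06355543e-04 -3.77928021e-05] [0.17189458 0.06407811 0.27551232] 1.0006225041457713 -0.0187
```

View pics/side0.png

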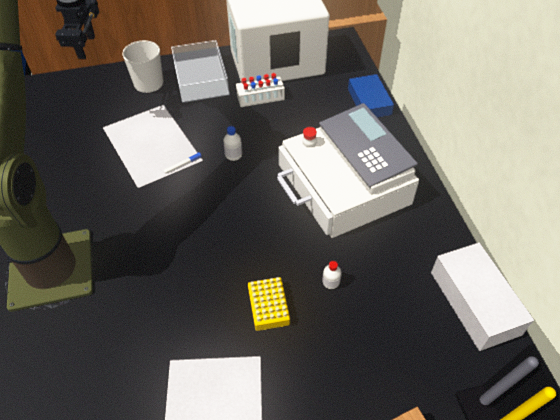

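View pics/top0.png

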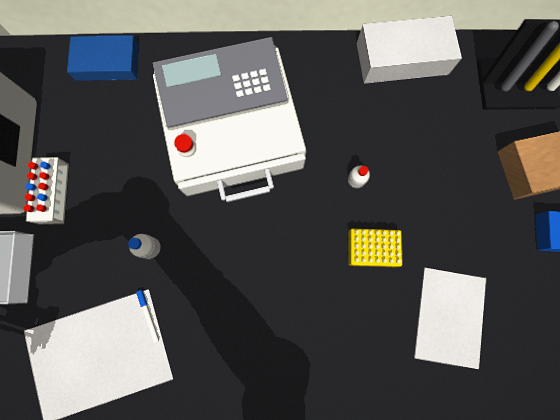

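The side view shows the analyser around (345,175), with its handle at about (293,188). In the top view the handle is at about (246,190) and a blue-capped bottle at (145,245). I'll enlarge both views around the handle.

Create h.py:
```python
import numpy as np,cv2
from plant import r
from scipy.spatial.transform import Rotation as R
def cam(n):
    c=r.camera_params(n); K=np.array([[c["fx"],0,c["cx"]],[0,c["fy"],c["cy"]],[0,0,1]])
    return K,np.array([c["k1"],0,0,0,0.]),cv2.Rodrigues(c["rvec"])[0],np.array(c["tvec"]),c
def ray(n,uv):
    K,d,Rm,t,_=cam(n); p=cv2.undistortPoints(np.array([[uv]],float),K,d)[0,0]
    return -Rm.T@t, Rm.T@np.array([*p,1])
def atz(n,uv,z):
    o,v=ray(n,uv); return o+v*(z-o[2])/v[2]
def tri(a,b):
    A=[];B=[]
    for n,uv in(("side",a),("top",b)):
        o,v=ray(n,uv); v/=np.linalg.norm(v); P=np.eye(3)-np.outer(v,v); A.append(P);B.append(P@o)
    x=np.linalg.lstsq(np.vstack(A),np.hstack(B),rcond=None)[0]
    return x.round(4)
def proj(n,X):
    K,d,Rm,t,c=cam(n); return cv2.projectPoints(np.array(X,float).reshape(-1,1,3),c["rvec"],t,K,d)[0][:,0]
def toolmove(target,Rt=None):
    s=r.get_state(); T=R.from_quat(s["eef_rot"]); print("tool shift",T.inv().apply(np.array(target)-s["tool_pos"]).round(4))
    if Rt is not None: print("rotvec",(T.inv()*Rt).as_rotvec().round(4))
```

Run:
```python
import cv2,numpy as np
a=cv2.imread("pics/side0.png")[105:235,270:420]; b=cv2.imread("pics/top0.png")[120:210,155:315]
a=cv2.resize(a,None,fx=4,fy=4,interpolation=cv2.INTER_CUBIC); b=cv2.resize(b,None,fx=5,fy=5,interpolation=cv2.INTER_CUBIC)
cv2.imwrite("pics/sc.png",a);cv2.imwrite("pics/tc.png",b)
```

```text
(no output)
```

View pics/sc.png

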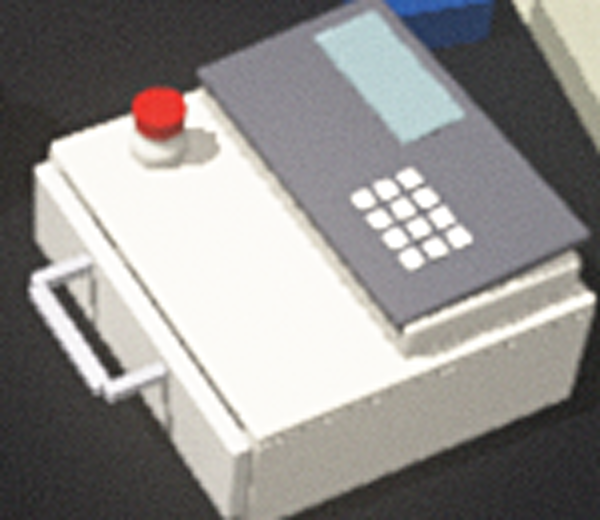

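View pics/tc.png

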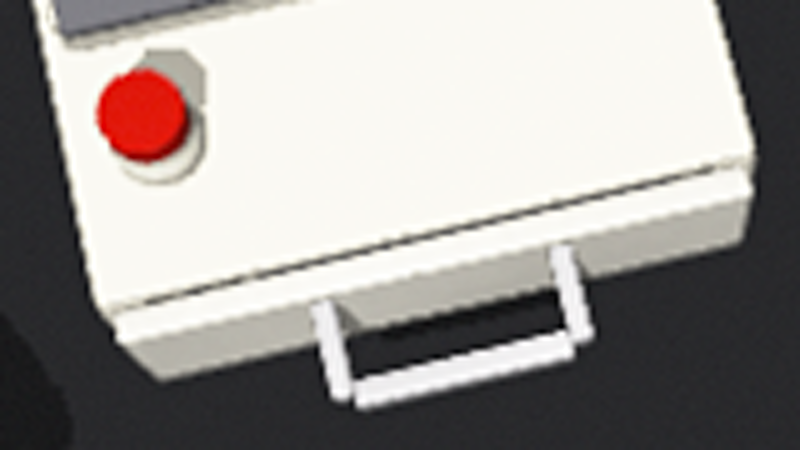

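In the side crop the bar runs from about (37,285) to (108,390), and the panel's top front edge from (38,172) to (238,455). In the top crop the bar runs from (343,395) to (583,337), and the panel edge from (120,337) to (750,190).

Run:
```python
from h import *
S=lambda x,y:((x+.5)/4-.5+270,(y+.5)/4-.5+105)
T=lambda x,y:((x+.5)/5-.5+155,(y+.5)/5-.5+120)
a=tri(S(37,283),T(343,392));b=tri(S(107,390),T(583,335))
print("handle",a,b,np.linalg.norm(a-b)); 
c=tri(S(38,172),T(120,337));d=tri(S(238,455),T(750,190))
print("panel",c,d,np.linalg.norm(c-d))
for p,q in((a,b),(c,d)): v=p-q; print(np.degrees(np.arctan2(v[1],v[0])), (p+q)/2)
# top-view, known z
for z,p,q in((.086,T(343,390),T(583,332)),(.094,T(120,337),T(750,190))):
    p,q=atz("top",p,z),atz("top",q,z); v=p-q; print("top@z",p,q,np.linalg.norm(v),np.degrees(np.arctan2(v[1],v[0])),(p+q)/2)
for n,u in(("blue bottle top",(136,244)),("redbottle",(363,171)),("box corner",(350,230))): print(n,atz("top",u,.1))
```

```text
handle [0.6417 0.1041 0.078 ] [ 0.6638 -0.0043  0.0829] 0.11073834024401845
panel [0.6674 0.2031 0.0841] [ 0.7301 -0.0816  0.0876] 0.2915435301974647
101.5232290192171 [0.65275 0.0499  0.08045]
102.42008719540156 [0.69875 0.06075 0.08585]
top@z [0.63983241 0.10296438 0.086     ] [ 0.66417326 -0.00436261  0.086     ] 0.11005253116135037 102.77804770728558 [0.65200284 0.04930088 0.086     ]
top@z [0.66421071 0.20056149 0.094     ] [ 0.72663409 -0.08110034  0.094     ] 0.2884962141110749 102.49621203223909 [0.6954224  0.05973058 0.094     ]
blue bottle top [0.53921432 0.28690017 0.1       ]
redbottle [ 0.69096538 -0.21024851  0.1       ]
box corner [ 0.5588805  -0.17339241  0.1       ]
```

Add to h.py:
```python
def down(deg): # tool down, tool y heading deg
    a=np.radians(deg); y=np.array([np.cos(a),np.sin(a),0]); z=np.array([0,0,-1.]); return R.from_matrix(np.c_[np.cross(y,z),y,z])
def info():
    s=r.get_state(); T=R.from_quat(s["eef_rot"]).as_matrix(); print("pos",np.round(s["tool_pos"],4),"y heading",np.degrees(np.arctan2(T[1,1],T[0,1])).round(1),"zaxis",T[:,2].round(3),"F",np.round(s["contact_force"],1),"M",np.round(s["moment"],2),"q",np.round(s["q"],2),"op",s["opening"],s["finger_force"],s["clock"])
```

Run:
```python
from h import *
info()
for d in(12.5,192.5): toolmove([.6525,.050,.16],down(d))
```

```text
pos [0.1743 0.5996 0.238 ] y heading 73.8 zaxis [-0.    -0.002 -1.   ] F [0.2 0.1 0.3] M [-0.04 -0.05 -0.07] q [-1.25  0.69 -0.19  1.57  0.16  0.9  -0.22] op 1.0006225041457713 0.0 0.1
tool shift [-0.6125 -0.3943  0.0787]
rotvec [-1.4000e-03  1.0000e-03  1.0699e+00]
tool shift [-0.6125 -0.3943  0.0787]
rotvec [-1.1000e-03 -1.6000e-03 -2.0717e+00]
```

The rows are not in the units I measure in: shifts go in shares of 0.4 m and turns go in shares of pi rad. I convert before sending: -0.36 m / 0.4 = -0.9, -0.32 m / 0.4 = -0.8, 0.63 rad / 3.1416 = 0.2005.

Request:
tcp_steps:
  ticks:
    - [0.42,[-0.1,-0.065,0],[0,0,0.0223]]
    - [0.42,[-0.2,-0.1325,0],[0,0,0.0446]]
    - [0.42,[-0.3,-0.1975,0],[0,0,0.0668]]
    - [0.42,[-0.4,-0.2625,0],[0,0,0.0891]]
    - [0.42,[-0.5,-0.3275,0],[0,0,0.1114]]
    - [0.42,[-0.6,-0.3925,0],[0,0,0.1337]]
    - [0.42,[-0.7,-0.4575,0],[0,0,0.156]]
    - [0.42,[-0.8,-0.5225,0],[0,0,0.1783]]
    - [0.42,[-0.9,-0.5875,0],[0,0,0.2005]]
    - [0.42,[-0.9,-0.5875,0],[0,0,0.2005]]
  grip_n: 20

```text
clock: 1.1
tool_pos: [0.4595, 0.2664, 0.2385]
eef_rot: [0.447, 0.895, -0.002, 0.002]
contact_force: [-0.9, 0.5, 0.6]
opening: 0.422
finger_force: 0.0
```

Run:
```python
from h import *
info(); toolmove([.6525,.050,.17],down(12.5))
```

```text
pos [0.4595 0.2664 0.2385] y heading 36.9 zaxis [ 0.003 -0.005 -1.   ] F [-0.9  0.5  0.6] M [-0.03  0.05  0.03] q [-0.58  0.56 -0.06  1.85  0.05  0.73 -0.02] op 0.4221098982183941 0.0 1.1
tool shift [-0.2886  0.0245  0.0701]
rotvec [0.0005 0.0056 0.4259]
```

To row units: -0.289 m / 0.4 = -0.7225, -0.27 m / 0.4 = -0.675, 0.426 rad / 3.1416 = 0.1356.

Request:
tcp_steps:
  ticks:
    - [0.42,[-0.1,0.0075,0],[0,0,0.0191]]
    - [0.42,[-0.2,0.0175,0],[0,0,0.0382]]
    - [0.42,[-0.3,0.025,0],[0,0,0.0573]]
    - [0.42,[-0.4,0.035,0.025],[0,0,0.0764]]
    - [0.42,[-0.5,0.0425,0.05],[0,0,0.0955]]
    - [0.42,[-0.6,0.05,0.075],[0,0,0.1146]]
    - [0.42,[-0.675,0.0575,0.125],[0,0,0.1273]]
    - [0.42,[-0.7225,0.0613,0.175],[0,0.0016,0.1356]]
    - [0.42,[-0.7225,0.0613,0.175],[0,0.0016,0.1356]]
    - [0.42,[-0.7225,0.0613,0.175],[0,0.0016,0.1356]]

```text
clock: 2.1
tool_pos: [0.6498, 0.0613, 0.1681]
eef_rot: [0.62, 0.784, 0.001, -0.003]
contact_force: [-0.6, 1.3, -0.5]
opening: 0.416
finger_force: 0.0
```

Run:
```python
from h import *
info(); toolmove([.6525,.050,.061],down(12.5))
for n in("side","top"): cv2.imwrite(f"pics/{n}1.png",r.snapshot(n)[...,::-1])
a=cv2.imread("pics/side1.png")[105:235,240:370]; b=cv2.imread("pics/top1.png")[120:250,175:305]
cv2.imwrite("pics/c1.png",cv2.resize(np.hstack([a,b]),None,fx=3,fy=3,interpolation=cv2.INTER_CUBIC))
```

```text
pos [0.6498 0.0613 0.1681] y heading 13.3 zaxis [-0.004  0.005 -1.   ] F [-0.6  1.3 -0.5] M [-0.05  0.02  0.01] q [-0.17  0.81  0.02  1.54 -0.03  0.79  0.1 ] op 0.41552164373355466 0.0 2.1
tool shift [-0.0123  0.0003  0.1071]
rotvec [-0.0028 -0.006   0.0147]
```

View pics/c1.png

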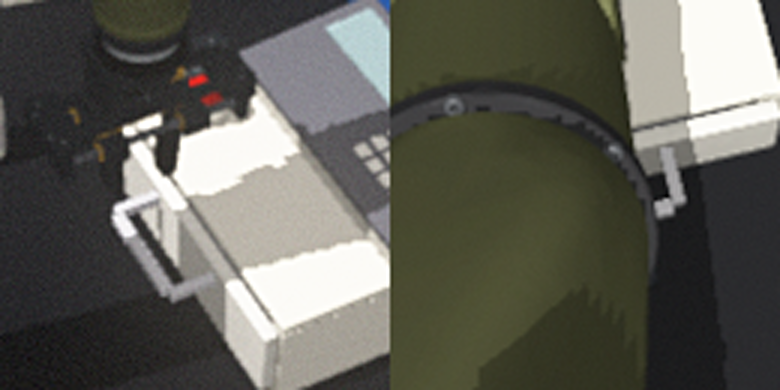

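The left half shows the fingers hanging above the bar, with their tips near (130,170) in the crop. The arm blocks the top view. I'll let it settle and correct before going down.

Run:
```python
from h import *
info(); toolmove([.6525,.050,.061],down(12.5)); print(proj("side",[.6525,.05,.08]))
```

```text
pos [0.6503 0.0627 0.1695] y heading 13.4 zaxis [-0.002  0.006 -1.   ] F [-0.3 -0.5  0.2] M [-0.09  0.06  0.02] q [-0.18  0.81  0.02  1.54 -0.03  0.79  0.1 ] op 0.4204447727322821 0.0 2.2
tool shift [-0.0135 -0.0008  0.1084]
rotvec [-0.0003 -0.0064  0.0166]
[[287.11864032 188.63324149]]
```

To row units: 0.05 m / 0.4 = 0.125, 0.04 m / 0.4 = 0.1, 0.016 rad / 3.1416 = 0.0051.

Request:
tcp_steps:
  ticks:
    - [0.42,[-0.0338,0,0],[0,0,0.0051]]
    - [0.42,[-0.0338,0,0.05],[0,0,0.0051]]
    - [0.42,[-0.0338,0,0.1],[0,0,0.0051]]
    - [0.42,[-0.0338,0,0.125],[0,0,0.0051]]
    - [0.42,[-0.0338,0,0.125],[0,0,0.0051]]

```text
clock: 2.7
tool_pos: [0.6527, 0.0474, 0.1178]
eef_rot: [0.627, 0.779, 0.0, -0.003]
contact_force: [-0.6, 0.5, 0.5]
opening: 0.418
finger_force: 0.0
```

Run:
```python
from h import *
info(); toolmove([.6525,.050,.061],down(12.5))
```

```text
pos [0.6527 0.0474 0.1178] y heading 12.4 zaxis [-0.004  0.004 -1.   ] F [-0.6  0.5  0.5] M [-0.08  0.03  0.05] q [-0.15  0.88  0.02  1.57 -0.03  0.7   0.1 ] op 0.4181705032170937 0.0 2.7
tool shift [0.0023 0.0005 0.0568]
rotvec [-0.0034 -0.0051 -0.002 ]
```

To row units: 0.055 m / 0.4 = 0.1375, 0.045 m / 0.4 = 0.1125.

Request:
tcp_steps:
  ticks:
    - [0.42,[0.005,0,0.0375],[0,0,0]]
    - [0.42,[0.005,0,0.075],[0,0,0]]
    - [0.42,[0.005,0,0.1125],[0,0,0]]
    - [0.42,[0.005,0,0.1375],[0,0,0]]
    - [0.42,[0.005,0,0.1375],[0,0,0]]

```text
clock: 3.2
tool_pos: [0.6516, 0.0496, 0.0614]
eef_rot: [0.627, 0.779, -0.0, -0.004]
contact_force: [-0.1, -0.7, 0.1]
opening: 0.42
finger_force: 0.0
```

Run:
```python
from h import *
info()
a=r.snapshot("side")[105:235,240:390,::-1]; cv2.imwrite("pics/c2.png",cv2.resize(a,None,fx=4,fy=4,interpolation=cv2.INTER_CUBIC))
```

```text
pos [0.6516 0.0496 0.0614] y heading 12.4 zaxis [-0.006  0.004 -1.   ] F [-0.1 -0.7  0.1] M [-0.09  0.08 -0.03] q [-0.15  0.95  0.02  1.59 -0.03  0.6   0.1 ] op 0.4201870483868866 0.0 3.2
```

View pics/c2.png

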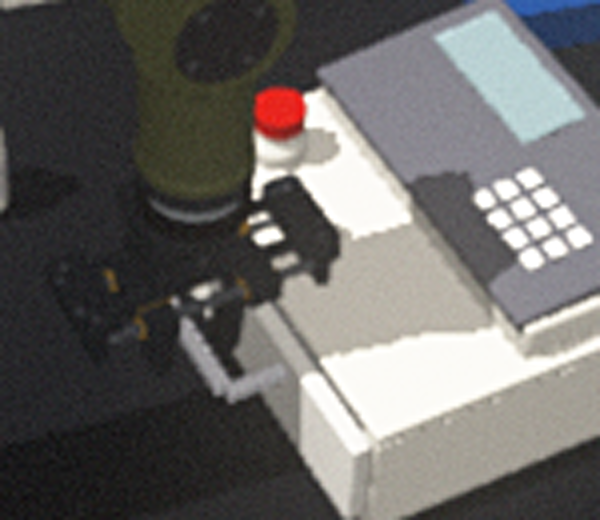

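The bar runs from (190,320) to (225,390) with the fingers straddling it, one in front and one in the gap at (225,330). The body clears the case and the jar. Next I'll close the fingers.

Request:
tcp_steps:
  ticks:
    - [0,[0,0,0],[0,0,0]]
    - [0,[0,0,0],[0,0,0]]
    - [0,[0,0,0],[0,0,0]]
    - [0,[0,0,0],[0,0,0]]
    - [0,[0,0,0],[0,0,0]]
    - [0,[0,0,0],[0,0,0]]
  grip_n: 25

```text
clock: 3.85
tool_pos: [0.6499, 0.0488, 0.0638]
eef_rot: [0.627, 0.779, -0.001, -0.004]
contact_force: [-5.9, -0.1, 4.8]
opening: 0.132
finger_force: 25.0
```

To row units: -0.1 m / 0.4 = -0.25, -0.085 m / 0.4 = -0.2125.

Request:
tcp_steps:
  ticks:
    - [0,[0,-0.025,0],[0,0,0]]
    - [0,[0,-0.0625,0],[0,0,0]]
    - [0,[0,-0.1,0],[0,0,0]]
    - [0,[0,-0.1375,0],[0,0,0]]
    - [0,[0,-0.175,0],[0,0,0]]
    - [0,[0,-0.2125,0],[0,0,0]]
    - [0,[0,-0.25,0],[0,0,0]]
    - [0,[0,-0.25,0],[0,0,0]]

```text
clock: 4.65
tool_pos: [0.5528, 0.0271, 0.0638]
eef_rot: [0.627, 0.779, -0.001, -0.003]
contact_force: [-1.9, -1.4, -2.3]
opening: 0.133
finger_force: 25.0
```

```bash
python3 -c "from h import *;info()"
```

```text
pos [0.5528 0.0271 0.0638] y heading 12.3 zaxis [-0.006  0.003 -1.   ] F [-1.9 -1.4 -2.3] M [-0.35  0.5   0.07] q [-0.13  0.87  0.01  1.91 -0.03  0.37  0.11] op 0.13270995162130308 24.9714120849967 4.65
```

To row units: -0.078 m / 0.4 = -0.195, -0.076 m / 0.4 = -0.19.

Request:
tcp_steps:
  ticks:
    - [0,[0,-0.0375,0],[0,0,0]]
    - [0,[0,-0.075,0],[0,0,0]]
    - [0,[0,-0.1125,0],[0,0,0]]
    - [0,[0,-0.1375,0],[0,0,0]]
    - [0,[0,-0.155,0],[0,0,0]]
    - [0,[0,-0.17,0],[0,0,0]]
    - [0,[0,-0.18,0],[0,0,0]]
    - [0,[0,-0.19,0],[0,0,0]]
    - [0,[0,-0.195,0],[0,0,0]]
    - [0,[0,-0.195,0],[0,0,0]]

```text
clock: 5.65
tool_pos: [0.4791, 0.0107, 0.0638]
eef_rot: [0.627, 0.779, 0.001, -0.002]
contact_force: [0.9, -4.9, -7.2]
opening: 0.132
finger_force: 25.0
```

```bash
python3 -c "from h import *;info()"
```

```text
pos [0.4791 0.0107 0.0638] y heading 12.3 zaxis [-0.002  0.004 -1.   ] F [ 0.9 -4.9 -7.2] M [-1.09 -0.2   0.02] q [-0.12  0.83  0.    2.13 -0.02  0.19  0.12] op 0.13175210127274783 24.988268371671438 5.65
```

To row units: -0.006 m / 0.4 = -0.015, -0.003 m / 0.4 = -0.0075.

Request:
tcp_steps:
  ticks:
    - [0,[0,-0.0075,0],[0,0,0]]
    - [0,[0,-0.015,0],[0,0,0]]
    - [0,[0,-0.015,0],[0,0,0]]
    - [0,[0,-0.015,0],[0,0,0]]

```text
clock: 6.05
tool_pos: [0.4793, 0.0107, 0.0639]
eef_rot: [0.627, 0.779, 0.005, 0.002]
contact_force: [9.4, -3.5, -14.2]
opening: 0.131
finger_force: 25.1
```

```bash
python3 -c "from h import *;info()"
```

```text
pos [0.4793 0.0107 0.0639] y heading 12.4 zaxis [ 0.009  0.005 -1.   ] F [  9.4  -3.5 -14.2] M [-0.76 -1.84  0.02] q [-0.11  0.82 -0.    2.14 -0.02  0.17  0.12] op 0.1305643930101183 25.117634553462267 6.05
```

To row units: -0.17 m / 0.4 = -0.425, -0.15 m / 0.4 = -0.375.

Request:
tcp_steps:
  ticks:
    - [0,[0,0.0175,0],[0,0,0]]
    - [0.35,[0,0.0175,0],[0,0,0]]
    - [0.4,[0,0.0175,0],[0,0,0]]
    - [0.4,[0,0.0175,0],[0,0,0]]
    - [0.4,[0,0.0175,-0.05],[0,0,0]]
    - [0.4,[0,0.0175,-0.125],[0,0,0]]
    - [0.4,[0,0.0175,-0.25],[0,0,0]]
    - [0.4,[0,0.0175,-0.375],[0,0,0]]
    - [0.4,[0,0.0175,-0.425],[0,0,0]]
    - [0.4,[0,0.0175,-0.425],[0,0,0]]

```text
clock: 7.05
tool_pos: [0.482, 0.0116, 0.237]
eef_rot: [0.627, 0.779, 0.004, 0.0]
contact_force: [-0.3, -0.2, -0.2]
opening: 0.399
finger_force: 0.0
```

```bash
python3 -c "from h import *;info();toolmove([.45,.28,.28],down(50))"
```

```text
pos [0.482  0.0116 0.237 ] y heading 12.4 zaxis [ 0.005  0.006 -1.   ] F [-0.3 -0.2 -0.2] M [-0.09 -0.02  0.  ] q [-0.13  0.51  0.02  2.   -0.02  0.63  0.12] op 0.3986833538516857 0.0 7.05
tool shift [ 0.2693  0.0266 -0.0417]
rotvec [ 0.007  -0.0025 -0.6561]
```

To row units: 0.29 m / 0.4 = 0.725, 0.22 m / 0.4 = 0.55, -1.4 rad / 3.1416 = -0.4456.

Request:
tcp_steps:
  ticks:
    - [1,[0.075,0,-0.025],[0,0,-0.0446]]
    - [1,[0.15,0,-0.05],[0,0,-0.0891]]
    - [1,[0.25,0,-0.075],[0,0,-0.1337]]
    - [1,[0.35,0,-0.1],[0,0,-0.1783]]
    - [1,[0.45,0,-0.125],[0,0,-0.2228]]
    - [1,[0.55,0,-0.15],[0,0,-0.2674]]
    - [1,[0.65,0,-0.15],[0,0,-0.3119]]
    - [1,[0.725,0,-0.15],[0,0,-0.3565]]
    - [1,[0.725,0,-0.15],[0,0,-0.4011]]
    - [1,[0.725,0,-0.15],[0,0,-0.4456]]

```text
clock: 8.05
tool_pos: [0.4168, 0.295, 0.2937]
eef_rot: [-0.027, 1.0, 0.002, -0.003]
contact_force: [-0.1, 0.2, -1.0]
opening: 0.998
finger_force: 0.0
```

Run:
```python
from h import *
info()
S=r.snapshot("side");T=r.snapshot("top")
cv2.imwrite("pics/side3.png",S[...,::-1]);cv2.imwrite("pics/top3.png",T[...,::-1])
# expected seat / cap top
c=np.array([.4795,.011,0])+.135*np.array([.976,.216,0]); print("pred cap",c)
for n in("side","top"): print(proj(n,[c+[0,0,.086]]))
a=S[130:250,240:360,::-1]; b=T[120:240,190:310,::-1]
cv2.imwrite("pics/c3.png",cv2.resize(np.hstack([a,b]),(800,400),interpolation=cv2.INTER_CUBIC))
```

```text
pos [0.4168 0.295  0.2937] y heading 93.1 zaxis [-0.005  0.004 -1.   ] F [-0.1  0.2 -1. ] M [ 0.06 -0.05 -0.01] q [-0.45  0.49 -0.39  1.83  0.22  0.88  0.68] op 0.9979421162170355 0.0 8.05
pred cap [0.61126 0.04016 0.     ]
[[273.2806659 192.7555439]]
[[251.57006273 209.60045359]]
```

View pics/c3.png

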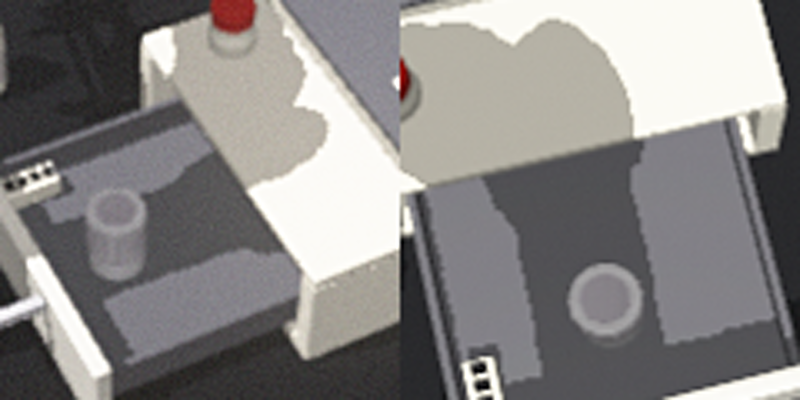

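The cap top's centre is at crop (116,211) in the side half and (605,299) in the top half. That is within about 1 px of the prediction. The cuvette block and the jar are undisturbed.

Run:
```python
from h import *
p=tri((274.45,192.95),(251.15,209.35)); print(p, atz("top",(251.15,209.35),.086))
info(); toolmove([*p[:2],.17],down(135))
```

```text
[0.6136 0.0413 0.0826] [0.61184517 0.04108377 0.086     ]
pos [0.4174 0.2938 0.2937] y heading 92.7 zaxis [-0.005  0.003 -1.   ] F [-0.8  0.3 -0.6] M [-0.04 -0.05 -0.01] q [-0.45  0.48 -0.39  1.83  0.22  0.88  0.68] op 0.9944092989490867 0.0 8.15
tool shift [-0.1848 -0.2619  0.1218]
rotvec [ 0.0054 -0.0035 -0.7384]
```

To row units: -0.26 m / 0.4 = -0.65, -0.234 m / 0.4 = -0.585, -0.74 rad / 3.1416 = -0.2355.

Request:
tcp_steps:
  ticks:
    - [1,[-0.05,-0.07,0],[0,0,-0.0255]]
    - [1,[-0.1125,-0.16,0],[0,0,-0.0509]]
    - [1,[-0.175,-0.25,0],[0,0,-0.0764]]
    - [1,[-0.2375,-0.34,0],[0,0,-0.1019]]
    - [1,[-0.3,-0.425,0.05],[0,0,-0.1337]]
    - [1,[-0.3625,-0.5125,0.1],[0,0,-0.1655]]
    - [1,[-0.4125,-0.585,0.15],[0,0,-0.1974]]
    - [1,[-0.4575,-0.65,0.225],[0,0,-0.2355]]
    - [1,[-0.4575,-0.65,0.3],[0,0,-0.2355]]
    - [1,[-0.4575,-0.65,0.3],[0,0,-0.2355]]

```text
clock: 9.15
tool_pos: [0.6095, 0.0409, 0.1687]
eef_rot: [-0.38, 0.925, 0.004, -0.005]
contact_force: [-0.1, 0.1, 0.4]
opening: 1.005
finger_force: 0.0
```

```bash
python3 -c "from h import *;info();toolmove([.6122,.0408,.06],down(135))"
```

```text
pos [0.6095 0.0409 0.1687] y heading 134.7 zaxis [-0.012  0.003 -1.   ] F [-0.1  0.1  0.4] M [ 0.12  0.09 -0.04] q [ 0.14  0.8  -0.51  1.65  0.49  0.83  1.77] op 1.0049406945799675 0.0 9.15
tool shift [-0.0026 -0.0032  0.1086]
rotvec [ 0.0109 -0.0066 -0.0051]
```

To row units: 0.108 m / 0.4 = 0.27, 0.06 m / 0.4 = 0.15, 0.01 rad / 3.1416 = 0.0032.

Request:
tcp_steps:
  ticks:
    - [1,[-0.005,-0.005,0.05],[0.0032,-0.0019,0]]
    - [1,[-0.005,-0.005,0.1],[0.0032,-0.0019,0]]
    - [1,[-0.005,-0.005,0.15],[0.0032,-0.0019,0]]
    - [1,[-0.005,-0.005,0.2],[0.0032,-0.0019,0]]
    - [1,[-0.005,-0.005,0.245],[0.0032,-0.0019,0]]
    - [1,[-0.005,-0.005,0.27],[0.0032,-0.0019,0]]
    - [1,[-0.005,-0.005,0.27],[0.0032,-0.0019,0]]
    - [1,[-0.005,-0.005,0.27],[0.0032,-0.0019,0]]

```text
clock: 9.95
tool_pos: [0.6159, 0.0443, 0.0667]
eef_rot: [-0.383, 0.924, -0.001, 0.005]
contact_force: [0.0, -0.3, 0.2]
opening: 0.999
finger_force: 0.0
```

```bash
python3 -c "from h import *;info();toolmove([.6122,.0408,.06],down(135))"
```

```text
pos [0.6159 0.0443 0.0667] y heading 135.0 zaxis [ 0.01   0.002 -1.   ] F [ 0.  -0.3  0.2] M [0.08 0.05 0.02] q [ 0.08  0.94 -0.42  1.71  0.6   0.61  1.68] op 0.9994015747450233 0.0 9.95
tool shift [0.0051 0.0002 0.0067]
rotvec [-0.0057  0.0089 -0.0003]
```

To row units: 0.006 m / 0.4 = 0.015, 0.004 m / 0.4 = 0.01, 0.008 rad / 3.1416 = 0.0025.

Request:
tcp_steps:
  ticks:
    - [1,[0.01,0,0.015],[-0.0016,0.0025,0]]
    - [1,[0.01,0,0.015],[-0.0016,0.0025,0]]
    - [1,[0.01,0,0.015],[-0.0016,0.0025,0]]

```text
clock: 10.25
tool_pos: [0.6128, 0.0405, 0.0599]
eef_rot: [-0.382, 0.924, -0.0, 0.0]
contact_force: [0.2, -0.3, -0.5]
opening: 0.994
finger_force: 0.0
```

```bash
python3 -c "from h import *;info();toolmove([.6122,.0408,.06],down(135))"
```

```text
pos [0.6128 0.0405 0.0599] y heading 135.0 zaxis [ 0. -0. -1.] F [ 0.2 -0.3 -0.5] M [ 0.08  0.07 -0.03] q [ 0.09  0.95 -0.41  1.71  0.6   0.61  1.68] op 0.9941259142322968 0.0 10.25
tool shift [ 0.0002  0.0006 -0.0001]
rotvec [-0.0005 -0.0001 -0.0008]
```

Request:
tcp_steps:
  ticks:
    - [0.5,[0,0,0],[0,0,0]]
    - [0.5,[0,0,0],[0,0,0]]
    - [0.5,[0,0,0],[0,0,0]]
    - [0.5,[0,0,0],[0,0,0]]
    - [0.5,[0,0,0],[0,0,0]]
    - [0.5,[0,0,0],[0,0,0]]
    - [0.5,[0,0,0],[0,0,0]]
  grip_n: 25

```text
clock: 10.95
tool_pos: [0.6127, 0.0408, 0.0597]
eef_rot: [-0.383, 0.924, -0.0, -0.0]
contact_force: [-0.0, 0.6, 1.5]
opening: 0.558
finger_force: 25.0
```

```bash
python3 -c "from h import *;info()"
```

```text
pos [0.6127 0.0408 0.0597] y heading 135.0 zaxis [ 0. -0. -1.] F [-0.   0.6  1.5] M [ 0.09  0.02 -0.  ] q [ 0.09  0.95 -0.41  1.71  0.6   0.61  1.68] op 0.5578652592954708 24.99995476726326 10.95
```

To row units: 0.002 m / 0.4 = 0.005, 0.001 m / 0.4 = 0.0025, 0.26 rad / 3.1416 = 0.0828.

Request:
tcp_steps:
  ticks:
    - [0.3,[0,0,0.0025],[0,0,0]]
    - [0.3,[0,0,0.005],[0,0,0.0095]]
    - [0.3,[0,0,0.005],[0,0,0.0255]]
    - [0.3,[0,0,0.005],[0,0,0.0414]]
    - [0.3,[0,0,0.005],[0,0,0.0573]]
    - [0.3,[0,0,0.005],[0,0,0.0732]]
    - [0.3,[0,0,0.005],[0,0,0.0828]]
    - [0.3,[0,0,0.005],[0,0,0.0828]]

```text
clock: 11.75
tool_pos: [0.6142, 0.0413, 0.0591]
eef_rot: [-0.259, 0.966, -0.0, 0.002]
contact_force: [0.0, 0.2, 7.2]
opening: 0.561
finger_force: 25.0
```

```bash
python3 -c "from h import *;info()"
```

```text
pos [0.6142 0.0413 0.0591] y heading 120.1 zaxis [ 0.004  0.    -1.   ] F [0.  0.2 7.2] M [ 0.04 -0.05  0.03] q [ 0.05  0.94 -0.35  1.71  0.52  0.58  1.49] op 0.5606227393403018 25.00022299318516 11.75
```

To row units: 0.14 rad / 3.1416 = 0.0446.

Request:
tcp_steps:
  ticks:
    - [0.3,[0,0,0],[0,0,0.0159]]
    - [0.3,[0,0,0],[0,0,0.0318]]
    - [0.3,[0,0,0],[0,0,0.0446]]
    - [0.3,[0,0,0],[0,0,0.0446]]

```text
clock: 12.15
tool_pos: [0.6132, 0.041, 0.0577]
eef_rot: [-0.191, 0.982, -0.0, 0.001]
contact_force: [1.5, 0.3, -1.5]
opening: 0.557
finger_force: 25.0
```

```bash
python3 -c "from h import *;info()"
```

```text
pos [0.6132 0.041  0.0577] y heading 112.1 zaxis [ 0.001 -0.    -1.   ] F [ 1.5  0.3 -1.5] M [ 0.19 -0.3   0.03] q [ 0.03  0.94 -0.31  1.72  0.48  0.57  1.39] op 0.5565012847852272 25.000274943959084 12.15
```

To row units: 0.14 rad / 3.1416 = 0.0446.

Request:
tcp_steps:
  ticks:
    - [0.3,[0,0,0],[0,0,0.0159]]
    - [0.3,[0,0,0],[0,0,0.0318]]
    - [0.3,[0,0,0],[0,0,0.0446]]
    - [0.3,[0,0,0],[0,0,0.0446]]

```text
clock: 12.55
tool_pos: [0.6126, 0.0409, 0.0575]
eef_rot: [-0.122, 0.992, -0.0, -0.0]
contact_force: [0.6, 0.9, -1.5]
opening: 0.558
finger_force: 25.0
```

```bash
python3 -c "from h import *;info()"
```

```text
pos [0.6126 0.0409 0.0575] y heading 104.1 zaxis [-0. -0. -1.] F [ 0.6  0.9 -1.5] M [ 0.22 -0.23 -0.01] q [ 0.01  0.93 -0.27  1.72  0.43  0.55  1.29] op 0.558493544658868 25.000275891070487 12.55
```

To row units: 0.004 m / 0.4 = 0.01, 0.003 m / 0.4 = 0.0075.

Request:
tcp_steps:
  ticks:
    - [0.3,[0,0,0.0025],[0,0,0]]
    - [0.3,[0,0,0.005],[0,0,0]]
    - [0.3,[0,0,0.0075],[0,0,0]]
    - [0.3,[0,0,0.01],[0,0,0]]
    - [0.3,[0,0,0.01],[0,0,0]]

```text
clock: 13.05
tool_pos: [0.6127, 0.0406, 0.0538]
eef_rot: [-0.122, 0.992, -0.0, 0.0]
contact_force: [0.2, 0.4, 3.3]
opening: 0.56
finger_force: 25.0
```

```bash
python3 -c "from h import *;info()"
```

```text
pos [0.6127 0.0406 0.0538] y heading 104.1 zaxis [ 0.    -0.001 -1.   ] F [0.2 0.4 3.3] M [ 0.01  0.03 -0.01] q [ 0.01  0.94 -0.27  1.72  0.43  0.55  1.29] op 0.5603503625735848 24.99989287214703 13.05
```

To row units: 0.006 m / 0.4 = 0.015, 0.005 m / 0.4 = 0.0125.

Request:
tcp_steps:
  ticks:
    - [0.3,[0,0,0.0025],[0,0,0]]
    - [0.3,[0,0,0.005],[0,0,0]]
    - [0.3,[0,0,0.0075],[0,0,0]]
    - [0.3,[0,0,0.01],[0,0,0]]
    - [0.3,[0,0,0.0125],[0,0,0]]
    - [0.3,[0,0,0.015],[0,0,0]]
    - [0.3,[0,0,0.015],[0,0,0]]
    - [0.3,[0,0,0.015],[0,0,0]]
  grip_n: 45

```text
clock: 13.85
tool_pos: [0.6144, 0.041, 0.0496]
eef_rot: [-0.122, 0.993, -0.0, 0.002]
contact_force: [-0.5, -0.8, 14.7]
opening: 0.558
finger_force: 45.0
```

```bash
python3 -c "from h import *;info()"
```

```text
pos [0.6144 0.041  0.0496] y heading 104.0 zaxis [ 0.004  0.    -1.   ] F [-0.5 -0.8 14.7] M [-0.    0.21  0.01] q [ 0.01  0.94 -0.27  1.72  0.43  0.54  1.28] op 0.5576803240292756 45.000803655566415 13.85
```

Run:
```python
from h import *
cv2.imwrite("pics/end.png",r.snapshot("side")[...,::-1]); info()
```

```text
pos [0.6144 0.041  0.0496] y heading 104.0 zaxis [ 0.004 -0.    -1.   ] F [-1.1 -0.9 15.3] M [ 0.    0.21 -0.01] q [ 0.01  0.94 -0.27  1.72  0.43  0.54  1.28] op 0.5532226381419305 45.000848321506055 13.9
```

View pics/end.png

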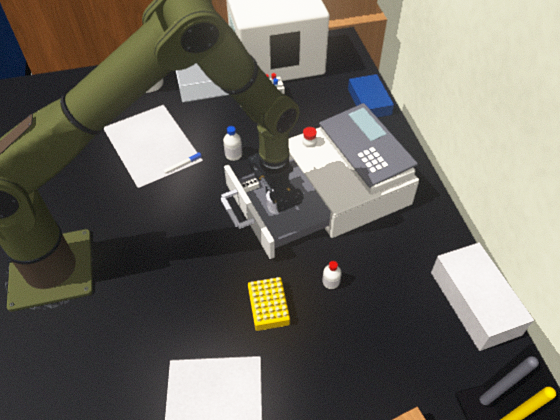

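The side view shows the drawer open (panel from 228,170 to 268,250), the cap in the gripper and all bystanders in place. The tool has crept about 2 mm towards the case under load, so I'll pull the drawer back gently against its stop.

To row units: 0.003 m / 0.4 = 0.0075, 0.002 m / 0.4 = 0.005.

Request:
tcp_steps:
  ticks:
    - [0.3,[0.0025,0,0],[0,0,0]]
    - [0.3,[0.005,0,0],[0,0,0]]
    - [0.3,[0.0075,0,0],[0,0,0]]
    - [0.3,[0.0075,0,0],[0,0,0]]
    - [0.3,[0.0075,0,0],[0,0,0]]

```text
clock: 14.4
tool_pos: [0.6124, 0.0405, 0.0496]
eef_rot: [-0.122, 0.992, -0.0, 0.003]
contact_force: [0.8, 0.1, 13.1]
opening: 0.556
finger_force: 45.0
```

```bash
python3 -c "from h import *;info()"
```

```text
pos [0.6124 0.0405 0.0496] y heading 104.0 zaxis [ 0.006  0.001 -1.   ] F [ 0.8  0.1 13.1] M [ 0.1 -0.2 -0. ] q [ 0.01  0.94 -0.27  1.73  0.44  0.53  1.28] op 0.5562820892095207 45.0002199280425 14.4
```

To row units: 0.0015 m / 0.4 = 0.0038, 0.001 m / 0.4 = 0.0025.

Request:
tcp_steps:
  ticks:
    - [0.3,[0.0025,0,0],[0,0,0]]
    - [0.3,[0.0038,0,0],[0,0,0]]
    - [0.3,[0.0038,0,0],[0,0,0]]
    - [0.3,[0.0038,0,0],[0,0,0]]

```text
clock: 14.8
tool_pos: [0.611, 0.0403, 0.0496]
eef_rot: [-0.122, 0.992, 0.0, 0.003]
contact_force: [1.1, 0.2, 12.5]
opening: 0.559
finger_force: 45.0
```

```bash
python3 -c "
from h import *
info();print(r.finish_job())"
```

```text
pos [0.611  0.0403 0.0496] y heading 104.0 zaxis [ 0.006  0.001 -1.   ] F [ 1.1  0.2 12.5] M [ 0.02 -0.18  0.02] q [ 0.01  0.94 -0.26  1.73  0.44  0.52  1.28] op 0.5588144216450259 45.000326040317304 14.8
the job is handed in; nothing more can be done
None
```

I pulled the drawer out about 175 mm until it hit its stop, turned the cap roughly 23–31° clockwise until it dropped, and pressed it down 10 mm to the hard stop; I handed it in at 14.8 s, still gripped and pressed at about 12 N, with the other objects in place in the last picture.

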